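# Put the mixed-up lids back on their own bamboo caddies

## Robot

A 6-joint arm with a two-finger parallel gripper is mounted at the origin on a cart in front of the work surface, level with it; the furniture and walls round the work are solid. World frame = base frame: x ahead of the robot, y to its left, z up, the work surface at z = 0. Lengths are in mm, angles in rad, forces in N, time in s.
With the tool pointing down it reaches from about 350 to 875 mm from the base axis. Payload 4.2 kg.
Tool frame: the origin (TCP) lies midway between the tips of the shut fingers; the grasp point (between the pads) lies 19 mm behind it; z points along the fingers, y is the line along which they close (so a half turn about z gives the same grasp; the last joint's range is limited). The gripper opens to 85 mm and grips with 20 to 120 N. Pads are 22 mm wide; open, the fingers measure 114 mm over their backs; the gripper's body (76 mm by 85 mm) begins 54 mm behind the grasp point. The pads swing forward as they close: fully open they stand 13 mm farther back than shut.
Start: joints at [1.597, 0.385, 0.008, 0, -1.194, -0.259], TCP at [144.158, 608.126, 231.312] pointing down, gripper open.
Joint ranges: [-3.14, 3.14], [-1.21, 2.06], [-1.07, 1.41], [-3.16, 2.05], [-2.99, -0.16], [-3.1, 3.1]. Speed limits (rad/s): [2.79, 2.79, 3.14, 3.14, 3.14, 3.14].

## Interface

Orientations are given as a unit quaternion [x, y, z, w].
In Python, from bench import arm gives the robot as it stands. The module is installed in compiled form; this text tells all that it offers.
- The arm moves only by the shell command python3 -m handwheel 'ROWS' [OPENING]. ROWS is JSON, a list of rows, each an object of numbers: "x", "y", "z": the shift along the world's x, y, z each as a share of 20 cm, from -1 to 1; "ax", "ay", "az": the turn, a rotation vector about the world's x, y, z each as a share of 90 degrees, from -1 to 1. In form: [{"x": .., "y": .., "z": .., "ax": .., "ay": .., "az": ..}, ...]. A call has exactly 8 rows; each row shifts and turns the commanded pose from where the row before left it; what a row does not reach is not made up. A row lasts 1/10 s, in which the tool goes at most 50 mm and 8.59 degrees, less where a joint would pass 70% of its speed; a pose out of reach is approached as far as the arm can. A call with a number of a shift or a turn outside -1 to 1 is refused whole. A call with a gripper value outside its range is refused whole. OPENING is the opening, from -1 (shut) to 1 (fully open), set as the call begins (- or left out, the last holds). The fingers move at their own pace and stop on an object; the grip force is fixed at half the most. Time passes only in rows, so rows that do not move let the fingers close, or fill a call up. It gives the time, the measured TCP pose, the force, the opening and the grip force at its end, in the units of the state.
- arm.read_state(): the state, without advancing time (a new reading comes with each control period).
- arm.get_image(name): name is "side" or "top" or "wrist"; returns the picture (420x560x3 uint8, red, green, blue); there is no depth.
- arm.camera_params(name): a dict with "K" (3x3 intrinsics, pixels), "k1" (the pictures are not rectified: a ray, as slopes to the right and down, at radius r is drawn at 1 + k1 r^2 times it, then the intrinsics apply), "position" and "orientation" of the camera in the world. Camera axes: x right, y down, z forward; pixel columns grow to the right and rows downward; lengths in mm; the calibration is good to about 2 mm. A picture is of the moment at which its call begins: read the wrist's pose just before it. camera_params takes no time and is no camera call; for the wrist camera it gives the pose at the moment of the call.
- arm.job_done(): hands the job in; it is judged then, once.
The state is a dict: "clock": time; "joints": joint angles; "joint_vel": joint speeds; "joint_efforts": joint torques, N m; "position": TCP position; "ee_rot": TCP orientation; "contact_force": force on the tool from outside, world axes, zero at the start; "wrist_torque": the same for the moment, N m; "gripper_width": finger opening in mm; "grasp_force": force on a finger pad.
Only numpy, scipy, OpenCV 4.12 (cv2) and the standard library are available. Lean on these libraries where they do the work, as an engineer would, in place of code of your own. Each camera call takes 0.05 s, during which the arm holds its last target. There are 200 camera calls.

## Task

The lids of the three bamboo caddies were mixed up after oiling, and every caddy wears a lid of the wrong size. Put each lid back on its own caddy, the small lid on the small caddy, the middle one on the middle and the large one on the large, its plug down in the bore and its plate lying flat on the rim; a lid may be set down for a while on the notebook. Leave the caddies standing where they are, and do not knock the glue bottle, the chisel or the tape roll.

Things in the scene. Friction and masses are not known exactly. Their poses are not given: they have to be found in the camera images.
- knob_small (a point): small of three alike turned wooden lids: plate 76 mm across, 8 mm thick; under it a plug 12 mm deep, 46 mm across, 10 mm less at its tapered end; on it an upright straight knob 19 mm across, 32 mm tall. Point: middle of the knob, 16 mm above the plate's top, 24 mm above its underside, 36 mm above the plug's bottom; z up. Belongs on the small caddy (the slim brown one)
- knob_middle (a point): middle of three alike turned wooden lids: plate 86 mm across, 8 mm thick; under it a plug 12 mm deep, 55 mm across, 10 mm less at its tapered end; on it an upright straight knob 22 mm across, 32 mm tall. Point: middle of the knob, 16 mm above the plate's top, 24 mm above its underside, 36 mm above the plug's bottom; z up. Belongs on the middle caddy (the narrower golden one)
- knob_large (a point): large of three alike turned wooden lids: plate 98 mm across, 8 mm thick; under it a plug 12 mm deep, 65 mm across, 10 mm less at its tapered end; on it an upright straight knob 25 mm across, 32 mm tall. Point: middle of the knob, 16 mm above the plate's top, 24 mm above its underside, 36 mm above the plug's bottom; z up. Belongs on the large caddy (the widest, golden one)
- rim_small (a point): centre of the mouth, level with the rim, of the small bamboo caddy: slim, brown, with a paper band, 118 mm tall, about 72 mm across at the rim, open bore about 54 mm across; stands loose on the bench; z is up
- rim_middle (a point): centre of the mouth, level with the rim, of the middle bamboo caddy: golden yellow, no band, 88 mm tall, about 78 mm across at the rim, open bore about 63 mm across; stands loose on the bench; z is up
- rim_large (a point): centre of the mouth, level with the rim, of the large bamboo caddy: golden, the widest, 90 mm tall, about 92 mm across at the rim, open bore about 73 mm across; stands loose on the bench; z is up
- notebook_top (a point): centre of the top cover of a closed black notebook that lies flat and firm on the bench in front of the caddies, between them and the robot: 210 mm along its own x, 146 mm along its own y, its top 12 mm above the bench; nothing lies on it: a free spot for a lid
- glue_bottle: white glue bottle standing behind the caddies, 54 mm across, 146 mm tall, origin at the centre of its underside; leave it alone
- chisel: bench chisel lying flat behind the caddies, 215 mm long, brown wooden handle 24 mm thick, origin under the middle of its length; leave it alone
- brown_tape: roll of tape lying flat on the bench to the left of the notebook, 97 mm across, 48 mm high, origin at the centre of its underside; leave it alone
Mind the look-alikes: they are no part of the job. What is shaped like the part that bears knob_large but purple is not meant. What is shaped like the part that bears knob_small but orange is not meant.

How it is judged (in metres and radians):
At the end, for the whole second after the job is handed in: Each lid is on the caddy of its own size: centred on it to 8 mm, the underside of its plate level with the rim to 4 mm (plug in the bore), lying flat to 0.08 rad; all caddies upright to 0.06 rad, within 40 mm of where they stood, and all at rest (horizontal distance between knob_small and rim_small below 0.008 m and z of knob_small in the frame of rim_small between 0.02 and 0.028 m and angle between each of knob_small, knob_middle, knob_large's own z axis and vertical below 0.08 rad and angle between each of rim_small, rim_middle, rim_large's own z axis and vertical below 0.06 rad and distance of each of rim_small, rim_middle, rim_large from where it was at the start of the episode below 0.04 m and linear speed of each of lid_small, caddy_small, lid_middle, caddy_middle, lid_large, caddy_large below 0.02 m/s and horizontal distance between knob_middle and rim_middle below 0.008 m and z of knob_middle in the frame of rim_middle between 0.02 and 0.028 m and horizontal distance between knob_large and rim_large below 0.008 m and z of knob_large in the frame of rim_large between 0.02 and 0.028 m); the robot touches nothing.
It fails at once if a caddy is tipped by more than 0.35 rad (angle between any of rim_small, rim_middle, rim_large's own z axis and vertical above 0.35 rad).
It fails at once if the glue bottle, the chisel or the tape roll is moved by more than 30 mm (distance of any of glue_bottle, chisel, brown_tape from where it was at the start of the episode above 0.03 m).
It also fails if it takes over 96 s, if anything falls off the work surface, if the arm or the gripper's body presses on something with over 40 N, if the wrist force passes 120 N, or if a joint passes its speed limit or range.

## Working session

There is one attempt and no reset: what is moved stays moved. The work goes in short steps, Python scripts to look and compute and a shell command to move; the robot and the scene stay as the last step left them, time stands still between calls to the robot, and variables do not carry over. Pictures are saved under pics/ and viewed, at most 14 in all, crops included, and the job is handed in when it is done.

```bash
mkdir -p pics; python3 - <<'E'
from bench import arm
import cv2
for n in("side","top"):
    im=arm.get_image(n); cv2.imwrite(f"pics/{n}0.png",im[:,:,::-1]); print(n,arm.camera_params(n))
print(arm.read_state())
E
```

```text
side {'K': array([[452.63038247,   0.        , 289.74691832],
       [  0.        , 452.63038247, 211.59347273],
       [  0.        ,   0.        ,   1.        ]]), 'k1': -0.1157554804025676, 'position': array([  294.68337598, -1077.73823291,   664.88741195]), 'orientation': array([ 0.83763326, -0.10558522,  0.07508731, -0.53064505])}
top {'K': array([[428.56611924,   0.        , 281.37454855],
       [  0.        , 428.56611924, 209.44365576],
       [  0.        ,   0.        ,   1.        ]]), 'k1': -0.04587541045877535, 'position': array([ 412.30546724,   17.28356187, 1182.44149583]), 'orientation': array([-0.69534751,  0.71392412, -0.05177968,  0.06421103])}
{'clock': 0.1, 'joints': array([ 1.59661766e+00,  3.85467154e-01,  6.77121936e-03, -4.34277213e-04,
       -1.19405460e+00, -2.58574292e-01]), 'joint_vel': array([0.00206349, 0.00027385, 0.00130648, 0.00268982, 0.00154732,
       0.00061115]), 'joint_efforts': array([-7.65693403e-04, -3.93319452e+01,  1.88928545e+01,  4.19801071e+00,
       -2.62125992e-03,  5.79714751e-06]), 'position': array([144.03980582, 607.62637362, 230.34207656]), 'ee_rot': array([ 9.93226101e-01, -1.16193449e-01, -6.13209963e-05,  9.95843783e-04]), 'contact_force': array([ 0.84906517,  0.41522523, -0.07458003]), 'wrist_torque': array([-0.03914787, -0.02442297,  0.03099222]), 'grasp_force': 0.0, 'gripper_width': 85.40892993468036}
```

View pics/top0.png

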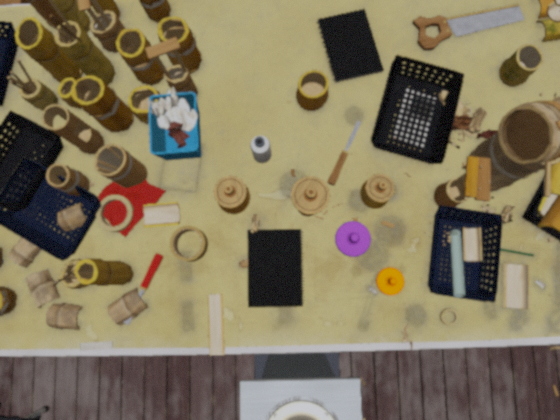

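View pics/side0.png

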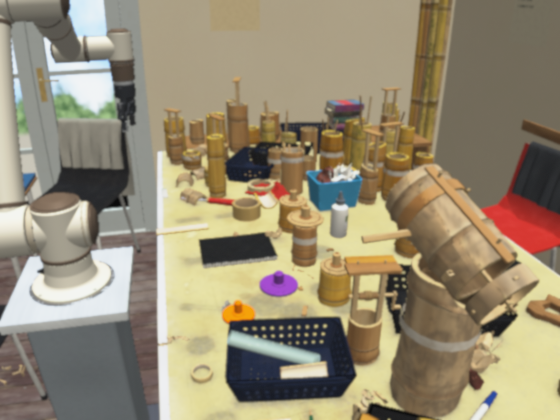

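Top view: three lidded caddies at about (232,194), (310,195) and (378,190). Notebook at (275,268), tape (188,243), glue (261,149), chisel (345,155). The purple (353,238) and orange (390,281) lids are decoys. I'll enlarge the caddies and measure them.

```bash
cat > h.py <<'E'
import numpy as np,cv2
from scipy.spatial.transform import Rotation as R
def ray(cp,px):
    u=np.array(px,float).reshape(1,1,2); k=cv2.undistortPoints(u,cp["K"],np.array([cp["k1"],0,0,0,0.]))[0,0]
    d=R.from_quat(cp["orientation"]).apply([k[0],k[1],1]); return np.array(cp["position"]),d
def onz(cp,px,z):
    p,d=ray(cp,px); return p+d*(z-p[2])/d[2]
def proj(cp,P):
    r=R.from_quat(cp["orientation"]).inv(); c=r.apply(np.array(P,float)-cp["position"]); s=c[:2]/c[2]
    s=s*(1+cp["k1"]*s@s); return cp["K"][:2,:2]@s+cp["K"][:2,2]
def tri(c1,p1,c2,p2):
    a,d=ray(c1,p1);b,e=ray(c2,p2)
    s=np.linalg.lstsq(np.c_[d,-e],b-a,rcond=None)[0]; A=a+d*s[0];B=b+e*s[1]; return (A+B)/2,np.linalg.norm(A-B)
E
python3 - <<'E'
import cv2,numpy as np
from bench import arm
from h import *
t=cv2.imread("pics/top0.png");s=cv2.imread("pics/side0.png")
a=cv2.resize(t[165:220,205:405],(800,220),interpolation=cv2.INTER_CUBIC)
b=cv2.resize(s[185:310,270:370],(475,380)[::1],interpolation=cv2.INTER_CUBIC) 
b=cv2.resize(s[185:310,270:370],(304,380),interpolation=cv2.INTER_CUBIC)
c=np.zeros((600,800,3),np.uint8);c[:220]=a;c[220:,:304]=b
cv2.imwrite("pics/crop0.png",c)
T=arm.camera_params("top");S=arm.camera_params("side")
for P in([0,0,0],[144,608,231],[500,0,0]): print(proj(T,P),proj(S,P))
for p in((232,188),(310,188),(378,184)): print(onz(T,p,100))
print([onz(T,p,12) for p in ((275,268),(248,231),(301,229),(250,306),(302,305))],onz(T,(261,149),140),onz(T,(188,243),48),onz(T,(345,155),10))
E
```

```text
[300.89548235 439.96273829] [ 72.96091232 281.32561775]
[ 21.058088   410.40527827] [129.67825189 131.69354725]
[295.29873851 247.92959718] [258.78401134 259.47643424]
[651.79301367 160.59909941 100.        ]
[645.91598952 -41.062909   100.        ]
[ 651.49289404 -216.8246314   100.        ]
[array([446.19321662,  56.77101656,  12.        ]), array([549.01940748, 128.80450674,  12.        ]), array([550.61721351, -17.01993954,  12.        ]), array([346.71767398, 126.0612961 ,  12.        ]), array([346.0914654 , -13.21756034,  12.        ])] [741.6969842   81.22309389 140.        ] [516.85086491 286.19957209  48.        ] [ 757.93122141 -148.31420168   10.        ]
```

View pics/crop0.png

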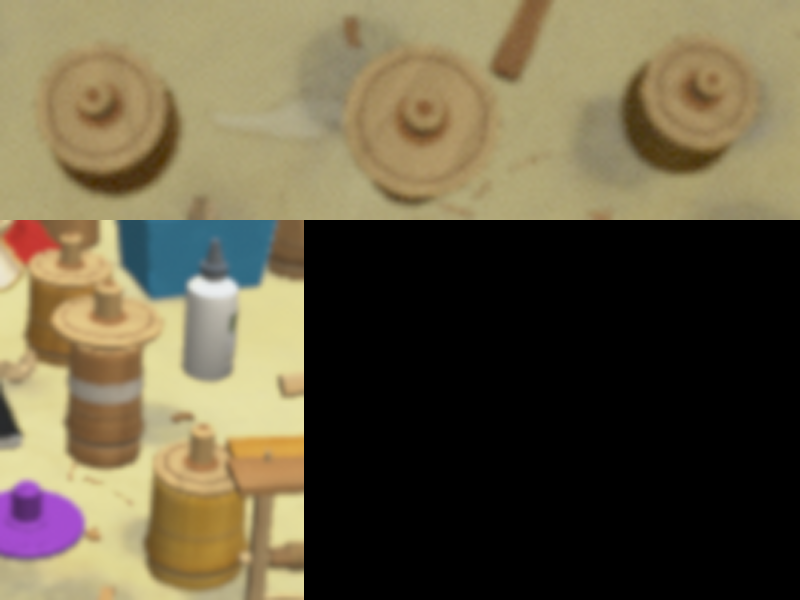

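The crop shows lid widths in the top view of about 32, 37.5 and 29 px, left to right. Scaled at their heights these fit 86, 98 and 76 mm. So the left caddy wears the middle lid, the slim banded brown one wears the large lid, and the right one wears the small lid. By elimination the left caddy is the large one and the right caddy is the middle one. I'll move over the brown caddy, clear of everything, and refine there with the wrist camera.

```bash
r='{"x":0.105,"y":-0.135,"z":0.05}'
python3 -m handwheel '[{"x":0.1,"y":-0.135,"z":0.05},{"x":0.1,"y":-0.135,"z":0.05},{"x":0.1,"y":-0.135,"z":0.05},{"x":0.1,"y":-0.135,"z":0.05},{"x":0.1,"y":-0.135,"z":0.05},{"x":0.1,"y":-0.135,"z":0.05},{"x":0.1,"y":-0.135,"z":0.05},{"x":0.1,"y":-0.135,"z":0.05}]' 0.3
python3 -m handwheel '[{"x":0.1,"y":-0.135},{"x":0.1,"y":-0.135},{"x":0.1,"y":-0.135},{"x":0.1,"y":-0.135},{"x":0.1,"y":-0.135},{"x":0.1,"y":-0.135},{"x":0.1,"y":-0.135},{"x":0.1,"y":-0.135}]'
python3 -m handwheel '[{"x":0.1,"y":-0.135},{"x":0.1,"y":-0.135},{"x":0.1,"y":-0.135},{"x":0.1,"y":-0.135},{"x":0.1,"y":-0.135},{"x":0.1,"y":-0.135},{"x":0,"y":0},{"x":0,"y":0}]'
python3 - <<'E'
from bench import arm
from h import *
W=arm.camera_params("wrist");im=arm.get_image("wrist")[:,:,::-1];cv2.imwrite("pics/w1.png",im)
print(W,arm.read_state()["position"],arm.read_state()["ee_rot"])
T=arm.camera_params("top");S=arm.camera_params("side")
for p,q,z in(((229,189),(293.7,190.5),130),((311,191.7),(306,205),170),((382.7,185),(337,256),128)):
    P=onz(T,p,z); print(P.round(1),tri(T,p,S,q),proj(W,P))
E
```

```text
{'K': array([[365.46410913,   0.        , 276.5033067 ],
       [  0.        , 365.46410913, 205.24029509],
       [  0.        ,   0.        ,   1.        ]]), 'k1': -0.020975256245480932, 'position': array([214.8813886 , 591.61417292, 372.31007491]), 'orientation': array([-0.61349547,  0.77636108,  0.11247555, -0.09075264])} [144.07328595 607.71717687 230.4538037 ] [ 9.93226031e-01 -1.16195135e-01 -2.16278449e-05  8.60544874e-04]
[642.8 164.2 130. ] (array([643.6616447 , 164.04728444, 130.16983452]), np.float64(1.7793366959337413)) [ 21.64380361 658.78419491]
[621.6 -39.4 170. ] (array([621.35003285, -39.27076666, 173.17575685]), np.float64(0.7454484160812647)) [-31247.88403058  35223.476574  ]
[ 642.4 -222.4  128. ] (array([ 643.88094029, -223.98795826,  121.05550098]), np.float64(0.081551149252347)) [-14557.28496307  14104.98941866]invalid input at $[0]: expected keys x, y, z, ax, ay, az
invalid input at $[0]: expected keys x, y, z, ax, ay, az
invalid input at $[0]: expected keys x, y, z, ax, ay, az
```

View pics/w1.png

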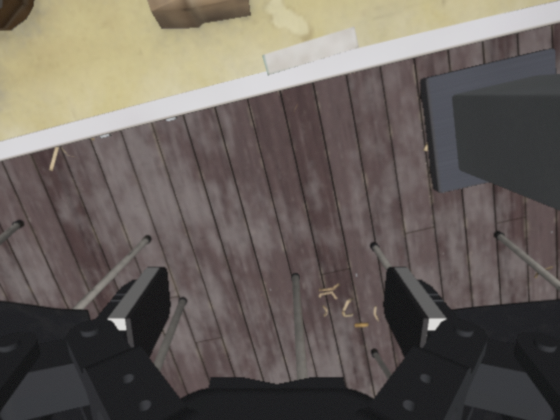

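The wrist picture is still at the start pose, because every row needs all six keys. Triangulated knob tops: left (643,164,130), brown (621,-39,172), right (643,-223,~124). These heights fit the sizes given.

```bash
python3 -m handwheel '[{"x":0.09,"y":-0.135,"z":0.05,"ax":0,"ay":0,"az":0},{"x":0.09,"y":-0.135,"z":0.05,"ax":0,"ay":0,"az":0},{"x":0.09,"y":-0.135,"z":0.05,"ax":0,"ay":0,"az":0},{"x":0.09,"y":-0.135,"z":0.05,"ax":0,"ay":0,"az":0},{"x":0.09,"y":-0.135,"z":0.05,"ax":0,"ay":0,"az":0},{"x":0.09,"y":-0.135,"z":0.05,"ax":0,"ay":0,"az":0},{"x":0.09,"y":-0.135,"z":0.05,"ax":0,"ay":0,"az":0},{"x":0.09,"y":-0.135,"z":0.05,"ax":0,"ay":0,"az":0}]' 0.3
python3 -m handwheel '[{"x":0.09,"y":-0.135,"z":0,"ax":0,"ay":0,"az":0},{"x":0.09,"y":-0.135,"z":0,"ax":0,"ay":0,"az":0},{"x":0.09,"y":-0.135,"z":0,"ax":0,"ay":0,"az":0},{"x":0.09,"y":-0.135,"z":0,"ax":0,"ay":0,"az":0},{"x":0.09,"y":-0.135,"z":0,"ax":0,"ay":0,"az":0},{"x":0.09,"y":-0.135,"z":0,"ax":0,"ay":0,"az":0},{"x":0.09,"y":-0.135,"z":0,"ax":0,"ay":0,"az":0},{"x":0.09,"y":-0.135,"z":0,"ax":0,"ay":0,"az":0}]'
python3 -m handwheel '[{"x":0.09,"y":-0.135,"z":0,"ax":0,"ay":0,"az":0},{"x":0.09,"y":-0.135,"z":0,"ax":0,"ay":0,"az":0},{"x":0.09,"y":-0.135,"z":0,"ax":0,"ay":0,"az":0},{"x":0.09,"y":-0.135,"z":0,"ax":0,"ay":0,"az":0},{"x":0.09,"y":-0.135,"z":0,"ax":0,"ay":0,"az":0},{"x":0.09,"y":-0.135,"z":0,"ax":0,"ay":0,"az":0},{"x":0.09,"y":-0.135,"z":0,"ax":0,"ay":0,"az":0},{"x":0.09,"y":-0.135,"z":0,"ax":0,"ay":0,"az":0}]'
python3 - <<'E'
from bench import arm
from h import *
W=arm.camera_params("wrist");im=arm.get_image("wrist")[:,:,::-1];cv2.imwrite("pics/w2.png",im)
print(W,arm.read_state()["position"],arm.read_state()["ee_rot"])
for P in([643.6,164,130],[621.5,-39.3,170],[643,-223,128]): print(proj(W,P))
E
```

```text
clock: 0.95
position: [288.6, 390.7, 311.5]
ee_rot: [0.993, -0.116, -0.0, 0.0]
contact_force: [-0.0, 0.8, -0.2]
gripper_width: 55.5
grasp_force: 0.0
clock: 1.75
position: [432.5, 174.8, 311.2]
ee_rot: [0.993, -0.116, -0.0, 0.0]
contact_force: [-0.0, 0.4, 0.3]
gripper_width: 55.1
grasp_force: 0.0
clock: 2.55
position: [576.6, -41.1, 310.9]
ee_rot: [0.993, -0.116, -0.0, 0.0]
contact_force: [-0.5, 0.3, -0.4]
gripper_width: 55.5
grasp_force: 0.0
{'K': array([[365.46410913,   0.        , 276.5033067 ],
       [  0.        , 365.46410913, 205.24029509],
       [  0.        ,   0.        ,   1.        ]]), 'k1': -0.020975256245480932, 'position': array([647.4499182 , -57.40579002, 452.85012964]), 'orientation': array([-0.61357614,  0.77622211,  0.11337412, -0.09027662])} [578.61405252 -44.08657305 310.18730288] [ 9.93050540e-01 -1.17684512e-01 -2.20687351e-04  9.65767955e-04]
[ 37.02899104 160.66535651]
[260.92585578 136.0680783 ]
[470.66170166  54.4574375 ]
```

View pics/w2.png

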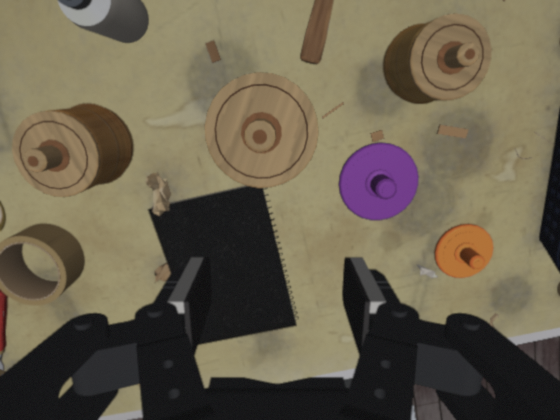

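Wrist view: brown caddy's large knob at (260,134), left knob at (36,160), right knob at (468,55), all matching the predictions. The lid sizes here need a numerical check, so I'll cast the plate edges onto the plate height.

```bash
python3 - <<'E'
from bench import arm
from h import *
W=arm.camera_params("wrist");T=arm.camera_params("top")
def span(c,a,b,z): return np.linalg.norm(onz(c,a,z)-onz(c,b,z)).round(1),((onz(c,a,z)+onz(c,b,z))/2).round(1)
for z in(98,130): print("wL",span(W,(14,158),(88,158),z),span(W,(51,122),(51,195),z))
print("wM",span(W,(205,129),(319,129),138),span(W,(262,72),(262,187),138))
print("wR",span(W,(412,57),(492,57),96),span(W,(450,14),(450,100),96))
f=lambda x,y:(205+x/4,165+y/4)
print("tL",span(T,f(38,108),f(168,108),98),span(T,f(103,46),f(103,173),98))
print("tM",span(T,f(345,121),f(497,121),138),span(T,f(421,47),f(421,196),138))
print("tR",span(T,f(641,92),f(757,92),96),span(T,f(699,36),f(699,148),96))
im=cv2.imread("pics/w2.png");b=np.zeros((520,800,3),np.uint8)
b[:,:400]=cv2.resize(im[95:225,0:140][:, :],(400,371),interpolation=cv2.INTER_CUBIC)[:520] if 0 else 0
l=cv2.resize(im[90:220,0:140],(400,371));r=cv2.resize(im[0:130,370:510],(400,371))
cv2.imwrite("pics/lr.png",np.hstack([l,r]))
E
```

```text
wL (np.float64(73.6), array([645.1, 167.1,  98. ])) (np.float64(73.1), array([643.7, 167.6,  98. ]))
wL (np.float64(66.9), array([645.5, 146.5, 130. ])) (np.float64(66.5), array([644.2, 147. , 130. ]))
wM (np.float64(96.4), array([626.2, -43.1, 138. ])) (np.float64(96.0), array([623.8, -42.5, 138. ]))
wR (np.float64(74.0), array([ 645.7, -225.8,   96. ])) (np.float64(74.4), array([ 645.1, -223.8,   96. ]))
tL (np.float64(84.5), array([641.7, 164.2,  98. ])) (np.float64(84.0), array([641. , 164.2,  98. ]))
tM (np.float64(94.2), array([619.3, -39. , 138. ])) (np.float64(94.2), array([619.3, -39. , 138. ]))
tR (np.float64(75.0), array([ 641.7, -221.6,   96. ])) (np.float64(74.1), array([ 641.9, -221.6,   96. ]))
```

View pics/lr.png

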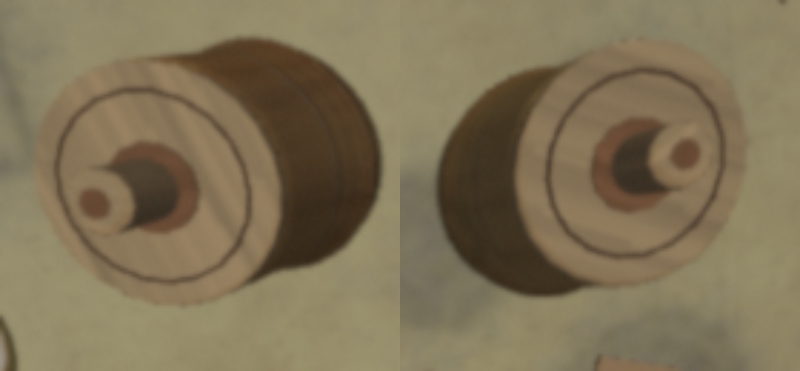

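Enlarged, the left lid measures about 85 mm and the right about 75 mm, so the left is the middle lid and the right is the small one. The top view agrees. The purple and orange lids lie flat on the bench and are not meant. Next I pick the large lid from the brown caddy at about (622,-40).

```bash
python3 -m handwheel '[{"x":0.11,"y":0.01,"z":0,"ax":0,"ay":0,"az":0},{"x":0.11,"y":0.01,"z":0,"ax":0,"ay":0,"az":0},{"x":0,"y":0,"z":-0.2,"ax":0,"ay":0,"az":0},{"x":0,"y":0,"z":-0.2,"ax":0,"ay":0,"az":0},{"x":0,"y":0,"z":-0.2,"ax":0,"ay":0,"az":0},{"x":0,"y":0,"z":-0.15,"ax":0,"ay":0,"az":0},{"x":0,"y":0,"z":-0.07,"ax":0,"ay":0,"az":0},{"x":0,"y":0,"z":0,"ax":0,"ay":0,"az":0}]'
python3 -m handwheel '[{"x":0,"y":0,"z":0,"ax":0,"ay":0,"az":0},{"x":0,"y":0,"z":0,"ax":0,"ay":0,"az":0},{"x":0,"y":0,"z":0,"ax":0,"ay":0,"az":0},{"x":0,"y":0,"z":0,"ax":0,"ay":0,"az":0},{"x":0,"y":0,"z":0,"ax":0,"ay":0,"az":0},{"x":0,"y":0,"z":0,"ax":0,"ay":0,"az":0},{"x":0,"y":0,"z":0,"ax":0,"ay":0,"az":0},{"x":0,"y":0,"z":0,"ax":0,"ay":0,"az":0}]' -1
```

```text
clock: 3.4
position: [618.2, -35.9, 144.1]
ee_rot: [0.993, -0.116, -0.003, 0.001]
contact_force: [-0.4, 0.4, 0.2]
gripper_width: 55.5
grasp_force: 0.0
clock: 4.2
position: [621.0, -36.2, 148.9]
ee_rot: [0.993, -0.116, 0.001, 0.0]
contact_force: [-1.0, -1.7, 5.7]
gripper_width: 22.5
grasp_force: 59.2
```

```bash
python3 -m handwheel '[{"x":0,"y":0,"z":0.05,"ax":0,"ay":0,"az":0},{"x":0,"y":0,"z":0.1,"ax":0,"ay":0,"az":0},{"x":0,"y":0,"z":0.15,"ax":0,"ay":0,"az":0},{"x":0,"y":0,"z":0.1,"ax":0,"ay":0,"az":0},{"x":-0.1,"y":0.05,"z":0,"ax":0,"ay":0,"az":0},{"x":-0.15,"y":0.08,"z":0,"ax":0,"ay":0,"az":0},{"x":-0.15,"y":0.08,"z":0,"ax":0,"ay":0,"az":0},{"x":-0.15,"y":0.08,"z":0,"ax":0,"ay":0,"az":0}]'
python3 -m handwheel '[{"x":-0.15,"y":0.08,"z":-0.05,"ax":0,"ay":0,"az":0},{"x":-0.12,"y":0.07,"z":-0.15,"ax":0,"ay":0,"az":0},{"x":-0.05,"y":0.03,"z":-0.15,"ax":0,"ay":0,"az":0},{"x":0,"y":0,"z":-0.15,"ax":0,"ay":0,"az":0},{"x":0,"y":0,"z":-0.15,"ax":0,"ay":0,"az":0},{"x":0,"y":0,"z":-0.1,"ax":0,"ay":0,"az":0},{"x":0,"y":0,"z":-0.05,"ax":0,"ay":0,"az":0},{"x":0,"y":0,"z":0,"ax":0,"ay":0,"az":0}]'
python3 - <<'E'
from bench import arm
from h import *
a=arm.get_image("side")[185:310,180:370,::-1];b=arm.get_image("top")[160:310,200:410,::-1]
cv2.imwrite("pics/c3.png",np.vstack([cv2.resize(a,(456,300)),cv2.resize(b,(456,300))]))
s=arm.read_state();print(s["position"],s["contact_force"],s["gripper_width"])
E
```

```text
clock: 5.0
position: [508.5, 22.7, 226.8]
ee_rot: [0.993, -0.117, -0.001, -0.0]
contact_force: [-0.3, 0.5, -0.3]
gripper_width: 22.4
grasp_force: 58.9
clock: 5.8
position: [445.4, 57.9, 66.3]
ee_rot: [0.993, -0.116, -0.001, 0.001]
contact_force: [-0.7, -0.1, 0.0]
gripper_width: 22.7
grasp_force: 58.9
[446.82234234  58.42332014  67.98152706] [ 1.73790329  0.1856149  -0.9710925 ] 22.526820005710416
```

View pics/c3.png

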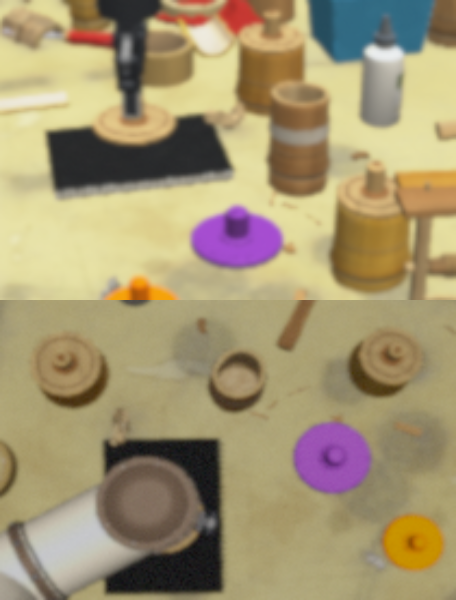

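The large lid hangs over the notebook, and the brown caddy stands upright and open. Next I lower the lid, release it and rise.

```bash
python3 -m handwheel '[{"x":0,"y":0,"z":-0.05,"ax":0,"ay":0,"az":0},{"x":0,"y":0,"z":-0.03,"ax":0,"ay":0,"az":0},{"x":0,"y":0,"z":-0.02,"ax":0,"ay":0,"az":0},{"x":0,"y":0,"z":-0.01,"ax":0,"ay":0,"az":0},{"x":0,"y":0,"z":-0.01,"ax":0,"ay":0,"az":0},{"x":0,"y":0,"z":0,"ax":0,"ay":0,"az":0},{"x":0,"y":0,"z":0,"ax":0,"ay":0,"az":0},{"x":0,"y":0,"z":0,"ax":0,"ay":0,"az":0}]'
```

```text
clock: 6.7
position: [446.2, 58.2, 43.4]
ee_rot: [0.993, -0.116, 0.0, -0.0]
contact_force: [0.1, 0.4, -1.2]
gripper_width: 22.2
grasp_force: 58.9
```

```bash
python3 -m handwheel '[{"x":0,"y":0,"z":-0.01,"ax":0,"ay":0,"az":0},{"x":0,"y":0,"z":0,"ax":0,"ay":0,"az":0},{"x":0,"y":0,"z":0,"ax":0,"ay":0,"az":0},{"x":0,"y":0,"z":0,"ax":0,"ay":0,"az":0},{"x":0,"y":0,"z":0,"ax":0,"ay":0,"az":0},{"x":0,"y":0,"z":0,"ax":0,"ay":0,"az":0},{"x":0,"y":0,"z":0,"ax":0,"ay":0,"az":0},{"x":0,"y":0,"z":0,"ax":0,"ay":0,"az":0}]' 0.3
python3 -m handwheel '[{"x":0,"y":0,"z":0.2,"ax":0,"ay":0,"az":0},{"x":0,"y":0,"z":0.25,"ax":0,"ay":0,"az":0},{"x":0,"y":0,"z":0.25,"ax":0,"ay":0,"az":0},{"x":0,"y":0,"z":0.25,"ax":0,"ay":0,"az":0},{"x":0.05,"y":-0.2,"z":0.12,"ax":0,"ay":0,"az":0},{"x":0.05,"y":-0.24,"z":0.05,"ax":0,"ay":0,"az":0},{"x":0.05,"y":-0.24,"z":0,"ax":0,"ay":0,"az":0},{"x":0,"y":0,"z":0,"ax":0,"ay":0,"az":0}]'
python3 - <<'E'
from bench import arm
from h import *
W=arm.camera_params("wrist");cv2.imwrite("pics/w4.png",arm.get_image("wrist")[:,:,::-1])
np.save("w4.npy",W,allow_pickle=True)
s=arm.read_state();print(s["position"])
for P in([643,-223,128],[622,-40,118],[643,164,130]):print(proj(W,P))
E
```

```text
clock: 7.5
position: [446.2, 58.1, 41.3]
ee_rot: [0.993, -0.116, 0.0, -0.0]
contact_force: [-0.9, -0.1, -0.1]
gripper_width: 55.4
grasp_force: 0.0
clock: 8.3
position: [476.4, -82.0, 265.4]
ee_rot: [0.993, -0.12, 0.0, 0.0]
contact_force: [-0.4, 0.5, -0.8]
gripper_width: 55.7
grasp_force: 0.0
[475.92255642 -80.21338591 264.99578579]
[426.67219865 -98.86923112]
[171.71378878  11.59664144]
[-108.54650192   54.87230462]
```

View pics/w4.png

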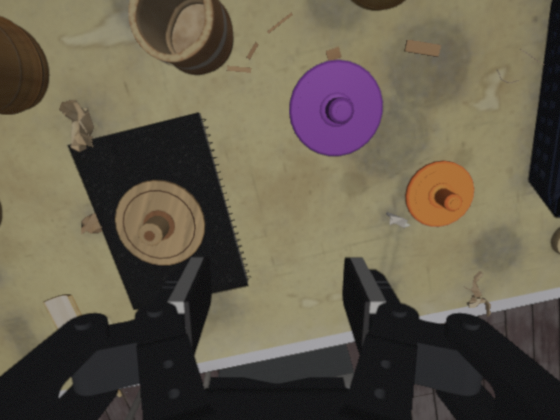

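The large lid lies flat on the notebook at about (160,222). I'll go to a pose that sees both the brown mouth and the small lid's knob.

```bash
python3 -m handwheel '[{"x":0.1,"y":-0.05,"z":0.05,"ax":0,"ay":0,"az":0},{"x":0.1,"y":-0.05,"z":0.05,"ax":0,"ay":0,"az":0},{"x":0.1,"y":-0.05,"z":0.05,"ax":0,"ay":0,"az":0},{"x":0.1,"y":-0.05,"z":0.05,"ax":0,"ay":0,"az":0},{"x":0.1,"y":-0.05,"z":0.05,"ax":0,"ay":0,"az":0},{"x":0.1,"y":0,"z":0,"ax":0,"ay":0,"az":0},{"x":0,"y":0,"z":0,"ax":0,"ay":0,"az":0},{"x":0,"y":0,"z":0,"ax":0,"ay":0,"az":0}]'
python3 - <<'E'
from bench import arm
from h import *
W=arm.camera_params("wrist");im=arm.get_image("wrist")[:,:,::-1].copy();cv2.imwrite("pics/w5.png",im)
np.save("w5.npy",W,allow_pickle=True)
s=arm.read_state();print(s["position"])
for P in([643,-223,128],[622,-40,118]):print(proj(W,P))
cv2.imwrite("pics/w5c.png",cv2.resize(im[0:260,130:470],(784,600)))
E
```

```text
clock: 9.15
position: [595.8, -126.7, 314.3]
ee_rot: [0.993, -0.115, -0.001, -0.0]
contact_force: [-0.2, -0.8, -0.7]
gripper_width: 55.9
grasp_force: 0.0
[ 595.49135111 -126.84928719  314.7078727 ]
[372.38382955 101.48755821]
[180.52847408 170.1756653 ]
```

View pics/w5c.png

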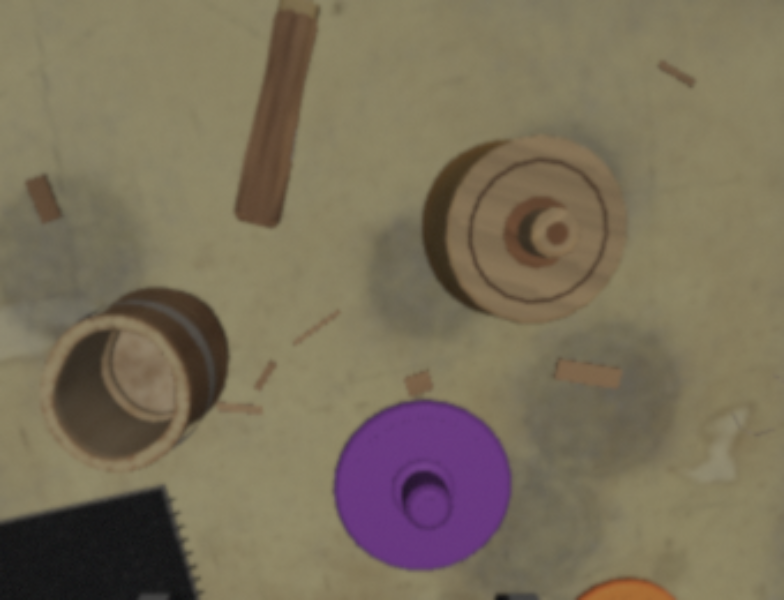

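The brown rim centre is at crop (117,391), which is raw (180.7,169.6), so the rim is at (622,-40). The small knob top is at crop (556,233), so it is at (643.5,-222). Next I pick the small lid.

```bash
python3 -m handwheel '[{"x":0.08,"y":-0.16,"z":-0.05,"ax":0,"ay":0,"az":0},{"x":0.08,"y":-0.16,"z":-0.15,"ax":0,"ay":0,"az":0},{"x":0.08,"y":-0.155,"z":-0.15,"ax":0,"ay":0,"az":0},{"x":0,"y":0,"z":-0.2,"ax":0,"ay":0,"az":0},{"x":0,"y":0,"z":-0.2,"ax":0,"ay":0,"az":0},{"x":0,"y":0,"z":-0.18,"ax":0,"ay":0,"az":0},{"x":0,"y":0,"z":-0.1,"ax":0,"ay":0,"az":0},{"x":0,"y":0,"z":-0.03,"ax":0,"ay":0,"az":0}]'
python3 -m handwheel '[{"x":0,"y":0,"z":0,"ax":0,"ay":0,"az":0},{"x":0,"y":0,"z":0,"ax":0,"ay":0,"az":0},{"x":0,"y":0,"z":0,"ax":0,"ay":0,"az":0},{"x":0,"y":0,"z":0,"ax":0,"ay":0,"az":0},{"x":0,"y":0,"z":0,"ax":0,"ay":0,"az":0},{"x":0,"y":0,"z":0,"ax":0,"ay":0,"az":0},{"x":0,"y":0,"z":0,"ax":0,"ay":0,"az":0},{"x":0,"y":0,"z":0,"ax":0,"ay":0,"az":0}]' -1
```

```text
clock: 10.0
position: [641.7, -221.9, 100.4]
ee_rot: [0.993, -0.116, -0.003, -0.0]
contact_force: [-0.4, -0.6, 0.1]
gripper_width: 55.4
grasp_force: 0.0
clock: 10.8
position: [645.4, -223.0, 105.8]
ee_rot: [0.993, -0.116, 0.002, 0.0]
contact_force: [-0.1, 1.5, 7.1]
gripper_width: 16.5
grasp_force: 59.3
```

```bash
python3 -m handwheel '[{"x":0,"y":0,"z":0.05,"ax":0,"ay":0,"az":0},{"x":0,"y":0,"z":0.1,"ax":0,"ay":0,"az":0},{"x":0,"y":0,"z":0.15,"ax":0,"ay":0,"az":0},{"x":0,"y":0,"z":0.1,"ax":0,"ay":0,"az":0},{"x":-0.01,"y":0.1,"z":0,"ax":0,"ay":0,"az":0},{"x":-0.02,"y":0.17,"z":0,"ax":0,"ay":0,"az":0},{"x":-0.02,"y":0.18,"z":0,"ax":0,"ay":0,"az":0},{"x":-0.02,"y":0.18,"z":0,"ax":0,"ay":0,"az":0}]'
python3 -m handwheel '[{"x":-0.02,"y":0.17,"z":0,"ax":0,"ay":0,"az":0},{"x":-0.02,"y":0.1,"z":0,"ax":0,"ay":0,"az":0},{"x":0,"y":0.015,"z":0,"ax":0,"ay":0,"az":0},{"x":0,"y":0,"z":0,"ax":0,"ay":0,"az":0},{"x":0,"y":0,"z":-0.02,"ax":0,"ay":0,"az":0},{"x":0,"y":0,"z":0,"ax":0,"ay":0,"az":0},{"x":0,"y":0,"z":0,"ax":0,"ay":0,"az":0},{"x":0,"y":0,"z":0,"ax":0,"ay":0,"az":0}]'
python3 - <<'E'
from bench import arm
from h import *
W=arm.camera_params("wrist");im=arm.get_image("wrist")[:,:,::-1].copy()
s=arm.read_state();p=s["position"];print(p)
t=arm.get_image("side")[170:290,230:380,::-1]; u=arm.get_image("top")[160:220,200:410,::-1]
cv2.imwrite("pics/c6.png",np.hstack([np.vstack([im[80:380,80:470]]),cv2.resize(t,(375,300))]))
cv2.imwrite("pics/w6.png",im);cv2.imwrite("pics/t6.png",u)
print(proj(W,[622,-40,118]),proj(W,p+[0,0,20]))
E
```

```text
clock: 11.6
position: [629.5, -95.9, 183.4]
ee_rot: [0.993, -0.117, -0.0, -0.0]
contact_force: [1.3, 0.8, -0.8]
gripper_width: 16.8
grasp_force: 58.6
clock: 12.4
position: [622.2, -40.6, 179.1]
ee_rot: [0.993, -0.117, -0.0, 0.0]
contact_force: [-0.4, -0.1, -0.9]
gripper_width: 16.6
grasp_force: 58.6
[622.20658694 -40.38154125 179.22300847]
[276.12754773 225.18499139] [277.01237323 297.38132964]
```

View pics/c6.png

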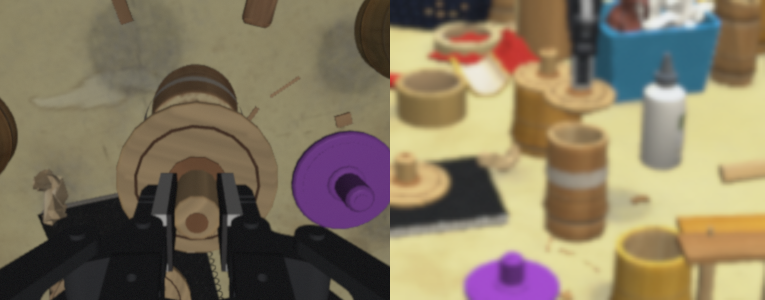

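The small lid is centred over the brown mouth: knob at raw (277,302), rim directly behind it. The right caddy now stands open. Next I lower the lid.

```bash
python3 -m handwheel '[{"x":0,"y":0,"z":-0.05,"ax":0,"ay":0,"az":0},{"x":0,"y":0,"z":-0.05,"ax":0,"ay":0,"az":0},{"x":0,"y":0,"z":-0.04,"ax":0,"ay":0,"az":0},{"x":0,"y":0,"z":-0.03,"ax":0,"ay":0,"az":0},{"x":0,"y":0,"z":-0.02,"ax":0,"ay":0,"az":0},{"x":0,"y":0,"z":-0.01,"ax":0,"ay":0,"az":0},{"x":0,"y":0,"z":0,"ax":0,"ay":0,"az":0},{"x":0,"y":0,"z":0,"ax":0,"ay":0,"az":0}]'
```

```text
clock: 13.35
position: [622.4, -39.8, 139.6]
ee_rot: [0.993, -0.116, 0.0, -0.0]
contact_force: [0.3, -0.3, -0.3]
gripper_width: 17.0
grasp_force: 58.6
```

```bash
python3 -m handwheel '[{"x":0,"y":0,"z":-0.01,"ax":0,"ay":0,"az":0},{"x":0,"y":0,"z":-0.005,"ax":0,"ay":0,"az":0},{"x":0,"y":0,"z":0,"ax":0,"ay":0,"az":0},{"x":0,"y":0,"z":0,"ax":0,"ay":0,"az":0},{"x":0,"y":0,"z":0,"ax":0,"ay":0,"az":0},{"x":0,"y":0,"z":0,"ax":0,"ay":0,"az":0},{"x":0,"y":0,"z":0,"ax":0,"ay":0,"az":0},{"x":0,"y":0,"z":0,"ax":0,"ay":0,"az":0}]'
python3 -m handwheel '[{"x":0,"y":0,"z":0,"ax":0,"ay":0,"az":0},{"x":0,"y":0,"z":0,"ax":0,"ay":0,"az":0},{"x":0,"y":0,"z":0,"ax":0,"ay":0,"az":0},{"x":0,"y":0,"z":0,"ax":0,"ay":0,"az":0},{"x":0,"y":0,"z":0,"ax":0,"ay":0,"az":0},{"x":0,"y":0,"z":0,"ax":0,"ay":0,"az":0},{"x":0,"y":0,"z":0,"ax":0,"ay":0,"az":0},{"x":0,"y":0,"z":0,"ax":0,"ay":0,"az":0}]' 0.3
python3 -m handwheel '[{"x":0,"y":0,"z":0.05,"ax":0,"ay":0,"az":0},{"x":0,"y":0,"z":0.15,"ax":0,"ay":0,"az":0},{"x":0,"y":0,"z":0.23,"ax":0,"ay":0,"az":0},{"x":0,"y":0,"z":0.23,"ax":0,"ay":0,"az":0},{"x":0,"y":0,"z":0.23,"ax":0,"ay":0,"az":0},{"x":-0.15,"y":-0.05,"z":0.1,"ax":0,"ay":0,"az":0},{"x":0,"y":0,"z":0,"ax":0,"ay":0,"az":0},{"x":0,"y":0,"z":0,"ax":0,"ay":0,"az":0}]'
python3 - <<'E'
from bench import arm
from h import *
W=arm.camera_params("wrist");im=arm.get_image("wrist")[:,:,::-1].copy();cv2.imwrite("pics/w7.png",im)
s=arm.read_state();print(s["position"])
for P in([622,-40,158],[622,-40,126],[643,-223,88],[643,164,130]):print(proj(W,P))
t=arm.get_image("side")[170:290,230:380,::-1]
o=np.zeros((600,800,3),np.uint8);o[:420,:560]=im;o[420:,:240]=cv2.resize(t,(240,180));cv2.imwrite("pics/c7.png",o)
E
```

```text
clock: 14.15
position: [622.2, -39.8, 136.3]
ee_rot: [0.993, -0.116, 0.0, -0.0]
contact_force: [0.9, 0.5, -0.3]
gripper_width: 16.6
grasp_force: 58.6
clock: 14.95
position: [622.2, -39.8, 136.3]
ee_rot: [0.993, -0.116, 0.0, -0.0]
contact_force: [-0.4, 0.5, 0.3]
gripper_width: 55.2
grasp_force: 0.0
clock: 15.75
position: [591.8, -49.9, 335.7]
ee_rot: [0.993, -0.116, 0.001, -0.001]
contact_force: [-0.4, 0.1, 0.0]
gripper_width: 55.5
grasp_force: 0.0
[591.80763603 -49.74145136 334.12839402]
[258.01233024 150.95887016]
[259.64865187 146.24085573]
[431.18060893  79.73369997]
[ 51.77343631 174.64062094]
```

View pics/c7.png

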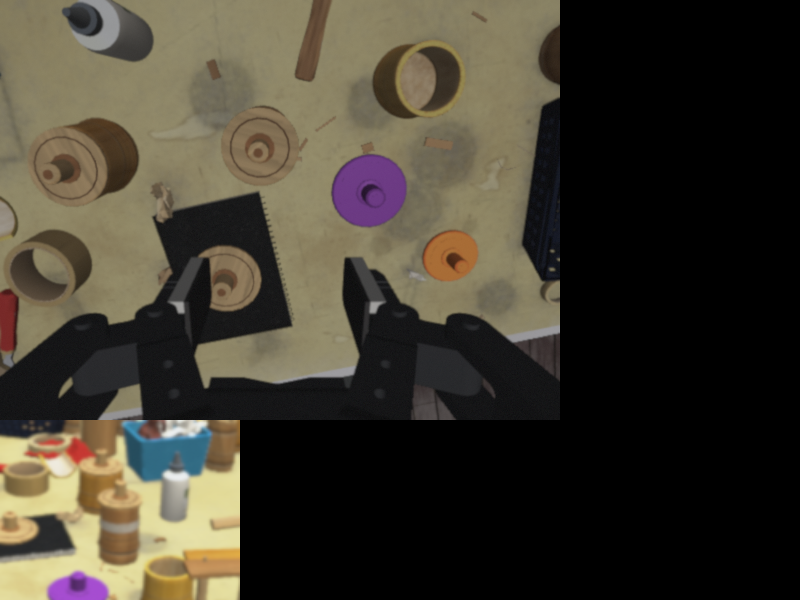

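The small lid is seated on the brown caddy: plate centre at (260,146), knob at (258,152), both where predicted for a seated lid. The open middle rim is at about (427,79). I'll fit its ring by colour and move toward the left caddy.

```bash
python3 -m handwheel '[{"x":-0.03,"y":0.1,"z":0,"ax":0,"ay":0,"az":0},{"x":0,"y":0.2,"z":0,"ax":0,"ay":0,"az":0},{"x":0,"y":0.2,"z":0,"ax":0,"ay":0,"az":0},{"x":0,"y":0.2,"z":0,"ax":0,"ay":0,"az":0},{"x":0,"y":0.2,"z":0,"ax":0,"ay":0,"az":0},{"x":0,"y":0.1,"z":0,"ax":0,"ay":0,"az":0},{"x":0,"y":0,"z":0,"ax":0,"ay":0,"az":0},{"x":0,"y":0,"z":0,"ax":0,"ay":0,"az":0}]'
python3 - <<'E'
from bench import arm
from h import *
im7=cv2.imread("pics/w7.png");h=cv2.cvtColor(im7,cv2.COLOR_BGR2HSV)
for y,x in((43,420),(80,462),(110,440),(30,350),(80,376)):print(h[y,x],end=" ")
W=arm.camera_params("wrist");im=arm.get_image("wrist")[:,:,::-1].copy();cv2.imwrite("pics/w8.png",im)
s=arm.read_state();print(s["position"])
for P in([643,164,130],[643,164,98]):print(proj(W,P))
o=np.hstack([cv2.resize(im7[30:130,360:480],(420,350),interpolation=cv2.INTER_CUBIC),cv2.resize(im[80:230,200:340],(327,350),interpolation=cv2.INTER_CUBIC)]);cv2.imwrite("pics/c8.png",o)
E
```

```text
clock: 16.65
position: [586.1, 150.6, 332.6]
ee_rot: [0.993, -0.116, -0.001, 0.001]
contact_force: [0.2, -0.1, -0.2]
gripper_width: 55.4
grasp_force: 0.0
[ 20 125 135] [ 24 120 145] [ 23 121 145] [ 24  70 139] [ 18 135  66] [586.1785199  149.93510737 333.02409874]
[247.79877389 118.80112348]
[250.09847986 116.83874711]
```

View pics/c8.png

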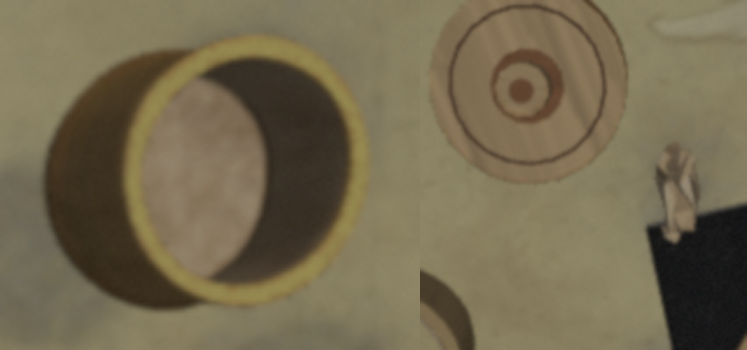

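```bash
python3 - <<'E'
from bench import arm
from h import *
W=arm.camera_params("wrist")
print(onz(W,(243.2,118.5),130),onz(W,(246.4,116.6),98),arm.read_state()["position"])
t=arm.get_image("top")[:,:,::-1];cv2.imwrite("pics/t8.png",t)
E
```

```text
[644.44111333 167.41633116 130.        ] [644.30999512 166.92849274  98.        ] [586.1785199  149.93510737 333.02409874]
```

```bash
python3 -m handwheel '[{"x":0.145,"y":0.04,"z":-0.08,"ax":0,"ay":0,"az":0},{"x":0.145,"y":0.04,"z":-0.15,"ax":0,"ay":0,"az":0},{"x":0,"y":0,"z":-0.2,"ax":0,"ay":0,"az":0},{"x":0,"y":0,"z":-0.2,"ax":0,"ay":0,"az":0},{"x":0,"y":0,"z":-0.2,"ax":0,"ay":0,"az":0},{"x":0,"y":0,"z":-0.17,"ax":0,"ay":0,"az":0},{"x":0,"y":0,"z":-0.1,"ax":0,"ay":0,"az":0},{"x":0,"y":0,"z":-0.03,"ax":0,"ay":0,"az":0}]'
python3 -m handwheel '[{"x":0,"y":0,"z":0,"ax":0,"ay":0,"az":0},{"x":0,"y":0,"z":0,"ax":0,"ay":0,"az":0},{"x":0,"y":0,"z":0,"ax":0,"ay":0,"az":0},{"x":0,"y":0,"z":0,"ax":0,"ay":0,"az":0},{"x":0,"y":0,"z":0,"ax":0,"ay":0,"az":0},{"x":0,"y":0,"z":0,"ax":0,"ay":0,"az":0},{"x":0,"y":0,"z":0,"ax":0,"ay":0,"az":0},{"x":0,"y":0,"z":0,"ax":0,"ay":0,"az":0}]' -1
```

```text
clock: 17.55
position: [642.7, 164.1, 105.0]
ee_rot: [0.993, -0.117, -0.003, 0.002]
contact_force: [-0.5, -0.1, 0.4]
gripper_width: 55.5
grasp_force: 0.0
clock: 18.35
position: [645.4, 166.4, 110.4]
ee_rot: [0.993, -0.116, 0.002, -0.001]
contact_force: [-0.7, -0.1, 6.2]
gripper_width: 19.4
grasp_force: 59.2
```

```bash
python3 -m handwheel '[{"x":0,"y":0,"z":0.05,"ax":0,"ay":0,"az":0},{"x":0,"y":0,"z":0.15,"ax":0,"ay":0,"az":0},{"x":0,"y":0,"z":0.2,"ax":0,"ay":0,"az":0},{"x":0,"y":0,"z":0.2,"ax":0,"ay":0,"az":0},{"x":0,"y":-0.1,"z":0,"ax":0,"ay":0,"az":0},{"x":0,"y":-0.2,"z":0,"ax":0,"ay":0,"az":0},{"x":0,"y":-0.2,"z":0,"ax":0,"ay":0,"az":0},{"x":0,"y":-0.2,"z":0,"ax":0,"ay":0,"az":0}]'
python3 -m handwheel '[{"x":0,"y":-0.2,"z":0,"ax":0,"ay":0,"az":0},{"x":0,"y":-0.2,"z":0,"ax":0,"ay":0,"az":0},{"x":0,"y":-0.2,"z":0,"ax":0,"ay":0,"az":0},{"x":0,"y":-0.2,"z":0,"ax":0,"ay":0,"az":0},{"x":0,"y":-0.2,"z":0,"ax":0,"ay":0,"az":0},{"x":0,"y":-0.15,"z":0,"ax":0,"ay":0,"az":0},{"x":0,"y":-0.09,"z":0,"ax":0,"ay":0,"az":0},{"x":0,"y":0,"z":0,"ax":0,"ay":0,"az":0}]'
python3 -m handwheel '[{"x":0,"y":0,"z":-0.15,"ax":0,"ay":0,"az":0},{"x":0,"y":0,"z":-0.15,"ax":0,"ay":0,"az":0},{"x":0,"y":0,"z":-0.1,"ax":0,"ay":0,"az":0},{"x":0,"y":0,"z":0,"ax":0,"ay":0,"az":0},{"x":0,"y":0,"z":0,"ax":0,"ay":0,"az":0},{"x":0,"y":0,"z":0,"ax":0,"ay":0,"az":0},{"x":0,"y":0,"z":0,"ax":0,"ay":0,"az":0},{"x":0,"y":0,"z":0,"ax":0,"ay":0,"az":0}]'
python3 - <<'E'
from bench import arm
from h import *
W=arm.camera_params("wrist");im=arm.get_image("wrist")[:,:,::-1].copy();cv2.imwrite("pics/w9.png",im)
s=arm.read_state();p=s["position"];print(p)
print(proj(W,p+[0,0,20]),proj(W,[644,-222,88]))
t=arm.get_image("side")[210:330,260:400,::-1]
cv2.imwrite("pics/c9.png",np.hstack([im[80:380,80:470],cv2.resize(t,(350,300))]))
E
```

```text
clock: 19.15
position: [643.1, 25.0, 227.6]
ee_rot: [0.993, -0.116, -0.001, -0.0]
contact_force: [1.1, 0.3, -1.0]
gripper_width: 19.5
grasp_force: 58.9
clock: 19.95
position: [643.4, -223.8, 227.3]
ee_rot: [0.993, -0.118, -0.001, -0.0]
contact_force: [-0.2, 0.2, -1.3]
gripper_width: 19.3
grasp_force: 58.9
clock: 20.75
position: [644.7, -221.8, 149.6]
ee_rot: [0.993, -0.116, 0.001, -0.0]
contact_force: [0.1, 0.3, -1.1]
gripper_width: 19.3
grasp_force: 58.9
[ 644.49953538 -221.8306332   149.32531456]
[277.67069795 297.09635887] [277.62910042 225.62513166]
```

View pics/c9.png

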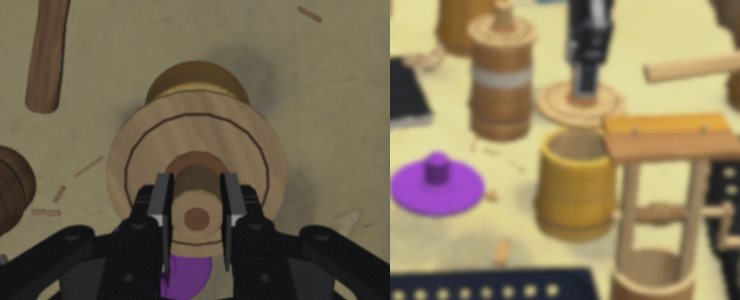

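The middle lid is held level and centred over the golden mouth, with the knob at raw (277,297). Lowering.

```bash
python3 -m handwheel '[{"x":0,"y":0,"z":-0.05,"ax":0,"ay":0,"az":0},{"x":0,"y":0,"z":-0.05,"ax":0,"ay":0,"az":0},{"x":0,"y":0,"z":-0.04,"ax":0,"ay":0,"az":0},{"x":0,"y":0,"z":-0.03,"ax":0,"ay":0,"az":0},{"x":0,"y":0,"z":-0.02,"ax":0,"ay":0,"az":0},{"x":0,"y":0,"z":-0.01,"ax":0,"ay":0,"az":0},{"x":0,"y":0,"z":0,"ax":0,"ay":0,"az":0},{"x":0,"y":0,"z":0,"ax":0,"ay":0,"az":0}]'
python3 -m handwheel '[{"x":0,"y":0,"z":0,"ax":0,"ay":0,"az":0},{"x":0,"y":0,"z":0,"ax":0,"ay":0,"az":0},{"x":0,"y":0,"z":0,"ax":0,"ay":0,"az":0},{"x":0,"y":0,"z":0,"ax":0,"ay":0,"az":0},{"x":0,"y":0,"z":0,"ax":0,"ay":0,"az":0},{"x":0,"y":0,"z":0,"ax":0,"ay":0,"az":0},{"x":0,"y":0,"z":0,"ax":0,"ay":0,"az":0},{"x":0,"y":0,"z":0,"ax":0,"ay":0,"az":0}]' 0.3
python3 -m handwheel '[{"x":0,"y":0,"z":0.05,"ax":0,"ay":0,"az":0},{"x":0,"y":0,"z":0.15,"ax":0,"ay":0,"az":0},{"x":0,"y":0,"z":0.2,"ax":0,"ay":0,"az":0},{"x":0,"y":0,"z":0.2,"ax":0,"ay":0,"az":0},{"x":-0.1,"y":0.1,"z":0.2,"ax":0,"ay":0,"az":0},{"x":-0.15,"y":0.1,"z":0.1,"ax":0,"ay":0,"az":0},{"x":0,"y":0,"z":0,"ax":0,"ay":0,"az":0},{"x":0,"y":0,"z":0,"ax":0,"ay":0,"az":0}]'
python3 - <<'E'
from bench import arm
from h import *
W=arm.camera_params("wrist");im=arm.get_image("wrist")[:,:,::-1].copy();cv2.imwrite("pics/w10.png",im)
for P in([644,-222,128],[644,-222,96],[446,58,64]):print(proj(W,P))
t=arm.get_image("side")[190:310,260:400,::-1];np.save("w10.npy",W,allow_pickle=True)
cv2.imwrite("pics/c10.png",np.hstack([im[0:300],cv2.resize(t,(240,300))]))
E
```

```text
clock: 21.65
position: [644.4, -221.8, 108.5]
ee_rot: [0.993, -0.116, 0.0, -0.0]
contact_force: [0.1, 0.0, -0.9]
gripper_width: 19.4
grasp_force: 58.9
clock: 22.45
position: [644.1, -221.8, 108.3]
ee_rot: [0.993, -0.116, -0.0, 0.0]
contact_force: [0.0, 0.9, -1.0]
gripper_width: 55.3
grasp_force: 0.0
clock: 23.25
position: [594.0, -181.5, 290.1]
ee_rot: [0.993, -0.116, 0.002, -0.0]
contact_force: [-0.1, 0.6, 0.6]
gripper_width: 55.9
grasp_force: 0.0
[311.30739414 115.8141185 ]
[308.0281233  114.09192324]
[108.80542049 336.812536  ]
```

View pics/c10.png

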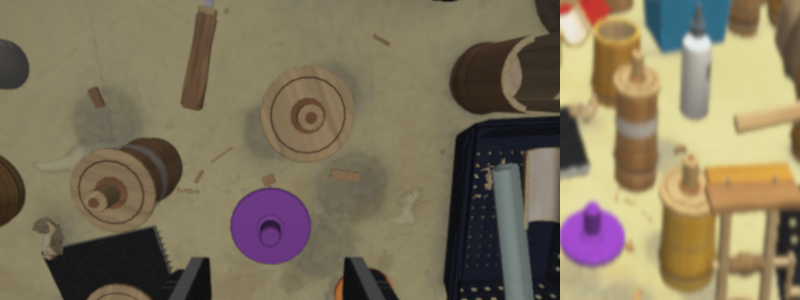

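The middle lid is seated: plate centre at (307,114), knob at (310,117), as predicted. My picture views are used up, so from here I measure by number only. Next I fit the open large rim from above, testing the colour fit on the already confirmed middle rim.

```bash
python3 -m handwheel '[{"x":0,"y":0.2,"z":0.1,"ax":0,"ay":0,"az":0},{"x":-0.02,"y":0.2,"z":0.1,"ax":0,"ay":0,"az":0},{"x":-0.02,"y":0.24,"z":0,"ax":0,"ay":0,"az":0},{"x":0,"y":0.24,"z":0,"ax":0,"ay":0,"az":0},{"x":0,"y":0.24,"z":0,"ax":0,"ay":0,"az":0},{"x":0,"y":0.24,"z":0,"ax":0,"ay":0,"az":0},{"x":0,"y":0.2,"z":0,"ax":0,"ay":0,"az":0},{"x":0,"y":0.1,"z":0,"ax":0,"ay":0,"az":0}]'
cat > ring.py <<'E'
from h import *
def ring(im,c,rad=70):
    h=cv2.cvtColor(im,cv2.COLOR_BGR2HSV);m=cv2.inRange(h,(14,95,105),(32,255,255))
    roi=np.zeros_like(m);cv2.circle(roi,tuple(int(v) for v in c),rad,255,-1);m&=roi
    n,l,st,_=cv2.connectedComponentsWithStats(m);o=[]
    for i in np.argsort(-st[1:,4])[:2]+1:
        pts=cv2.findNonZero((l==i).astype(np.uint8));o.append((int(st[i,4]),np.round(cv2.fitEllipse(cv2.convexHull(pts))[0],1),np.round(cv2.fitEllipse(cv2.convexHull(pts))[1],1)))
    return o
E
python3 - <<'E'
from bench import arm
from ring import *
print("check w7",ring(cv2.imread("pics/w7.png"),(430,79),60))
arm.get_image("top")
W=arm.camera_params("wrist");im=arm.get_image("wrist")[:,:,::-1].copy();cv2.imwrite("pics/w11.png",im)
s=arm.read_state();print(s["position"])
c=proj(W,[643,165,90]);print(c)
for r in ring(im,c,70):
    P=onz(W,r[1],90);k=proj(W,P);print(r,P.round(1), "mm/px",np.linalg.norm(onz(W,k+[0.5,0],90)-onz(W,k-[0.5,0],90)).round(3))
t=cv2.imread("pics/t8.png");T=arm.camera_params("top")
t=arm.get_image("top")[:,:,::-1].copy();c=proj(T,[643,165,90])
for r in ring(t,c,26): print("top",c,r,onz(T,r[1],90).round(1))
E
```

```text
clock: 24.15
position: [586.4, 153.2, 325.9]
ee_rot: [0.993, -0.115, -0.002, 0.001]
contact_force: [0.8, -0.7, -0.2]
gripper_width: 55.5
grasp_force: 0.0Traceback (most recent call last):
  File "<stdin>", line 3, in <module>
  File "ring.py", line 7, in ring
    pts=cv2.findNonZero((l==i).astype(np.uint8));o.append((int(st[i,4]),np.round(cv2.fitEllipse(cv2.convexHull(pts))[0],1),np.round(cv2.fitEllipse(cv2.convexHull(pts))[1],1)))
                                                                                 ~~~~~~~~~~~~~~^^^^^^^^^^^^^^^^^^^^^
cv2.error: OpenCV(4.12.0) /io/opencv/modules/imgproc/src/shapedescr.cpp:361: error: (-201:Incorrect size of input array) There should be at least 5 points to fit the ellipse in function 'fitEllipseNoDirect'
```

```bash
sed -i 's/\[:2\]+1:/[:2]+1:\n        if st[i,4]<60: continue/' ring.py
python3 - <<'E'
from bench import arm
from ring import *
print("check w7",ring(cv2.imread("pics/w7.png"),(430,79),60))
W=arm.camera_params("wrist");im=arm.get_image("wrist")[:,:,::-1].copy();cv2.imwrite("pics/w11.png",im)
s=arm.read_state();print(s["position"])
c=proj(W,[643,165,90]);print(c)
h=cv2.cvtColor(im,cv2.COLOR_BGR2HSV)
print([h[int(c[1]),int(c[0])+d].tolist() for d in range(-70,71,4)])
for r in ring(im,c,70):
    P=onz(W,r[1],90);k=proj(W,P);print(r,P.round(1), "mm/px",np.linalg.norm(onz(W,k+[0.5,0],90)-onz(W,k-[0.5,0],90)).round(3))
T=arm.camera_params("top")
t=arm.get_image("top")[:,:,::-1].copy();c=proj(T,[643,165,90])
for r in ring(t,c,26): print("top",c,r,onz(T,r[1],90).round(1))
E
```

```text
check w7 [(1279, array([430. ,  78.1]), array([69.7, 77.9]))]
[586.65144582 154.67619422 325.57893059]
[251.80047825 116.56290506]
[[24, 70, 139], [24, 73, 133], [24, 73, 137], [24, 71, 137], [24, 72, 138], [24, 73, 139], [24, 72, 138], [23, 111, 135], [22, 122, 138], [16, 93, 63], [18, 81, 79], [17, 81, 132], [18, 77, 135], [18, 73, 137], [18, 72, 138], [19, 69, 141], [18, 73, 137], [18, 78, 134], [18, 74, 137], [18, 74, 138], [18, 73, 139], [18, 64, 143], [18, 76, 138], [18, 69, 140], [19, 68, 143], [19, 96, 125], [25, 118, 145], [17, 131, 82], [24, 74, 138], [24, 71, 137], [24, 69, 136], [23, 72, 134], [24, 74, 135], [23, 73, 137], [24, 71, 137], [23, 74, 137]]
(1660, array([248.1, 114.6]), array([79.6, 87.8])) [645.7 168.1  90. ] mm/px 1.005
top [230.84779513 192.15770281] (196, array([233.3, 197.7]), array([32.5, 34.2])) [628.1 158.7  90. ]
top [230.84779513 192.15770281] (73, array([236.5, 179.8]), array([ 6.6, 16.6])) [675.6 150.   90. ]
```

```bash
python3 - <<'E'
from h import *
W=np.load("w4.npy",allow_pickle=True).item()
print(onz(W,(151,233),64),onz(W,(160,222),32))
E
python3 -m handwheel '[{"x":-0.12,"y":-0.08,"z":0,"ax":0,"ay":0,"az":0},{"x":-0.2,"y":-0.14,"z":-0.05,"ax":0,"ay":0,"az":0},{"x":-0.2,"y":-0.14,"z":-0.05,"ax":0,"ay":0,"az":0},{"x":-0.18,"y":-0.12,"z":-0.1,"ax":0,"ay":0,"az":0},{"x":0,"y":0,"z":-0.2,"ax":0,"ay":0,"az":0},{"x":0,"y":0,"z":-0.2,"ax":0,"ay":0,"az":0},{"x":0,"y":0,"z":-0.2,"ax":0,"ay":0,"az":0},{"x":0,"y":0,"z":0,"ax":0,"ay":0,"az":0}]'
```

```text
[449.17386358  54.59782064  64.        ] [449.85088415  55.05473255  32.        ]
clock: 25.05
position: [442.3, 51.7, 163.1]
ee_rot: [0.993, -0.117, -0.006, 0.003]
contact_force: [-0.4, 0.1, -0.1]
gripper_width: 55.7
grasp_force: 0.0
```

```bash
python3 -m handwheel '[{"x":0.01,"y":0,"z":-0.15,"ax":0,"ay":0,"az":0},{"x":0,"y":0,"z":-0.15,"ax":0,"ay":0,"az":0},{"x":0,"y":0,"z":-0.15,"ax":0,"ay":0,"az":0},{"x":0,"y":0,"z":-0.1,"ax":0,"ay":0,"az":0},{"x":0,"y":0,"z":-0.05,"ax":0,"ay":0,"az":0},{"x":0,"y":0,"z":-0.02,"ax":0,"ay":0,"az":0},{"x":0,"y":0,"z":0,"ax":0,"ay":0,"az":0},{"x":0,"y":0,"z":0,"ax":0,"ay":0,"az":0}]'
python3 -m handwheel '[{"x":0,"y":0,"z":0,"ax":0,"ay":0,"az":0},{"x":0,"y":0,"z":0,"ax":0,"ay":0,"az":0},{"x":0,"y":0,"z":0,"ax":0,"ay":0,"az":0},{"x":0,"y":0,"z":0,"ax":0,"ay":0,"az":0},{"x":0,"y":0,"z":0,"ax":0,"ay":0,"az":0},{"x":0,"y":0,"z":0,"ax":0,"ay":0,"az":0},{"x":0,"y":0,"z":0,"ax":0,"ay":0,"az":0},{"x":0,"y":0,"z":0,"ax":0,"ay":0,"az":0}]' -1
```

```text
clock: 25.85
position: [449.2, 54.5, 45.4]
ee_rot: [0.993, -0.116, 0.001, -0.001]
contact_force: [0.4, -0.2, -0.3]
gripper_width: 56.1
grasp_force: 0.0
clock: 26.65
position: [448.7, 54.5, 45.4]
ee_rot: [0.993, -0.116, 0.001, -0.0]
contact_force: [-1.0, 0.9, 6.2]
gripper_width: 22.5
grasp_force: 58.6
```

```bash
python3 -m handwheel '[{"x":0,"y":0,"z":0.075,"ax":0,"ay":0,"az":0},{"x":0,"y":0,"z":0.15,"ax":0,"ay":0,"az":0},{"x":0,"y":0,"z":0.2,"ax":0,"ay":0,"az":0},{"x":0,"y":0,"z":0.2,"ax":0,"ay":0,"az":0},{"x":0.1,"y":0.06,"z":0.05,"ax":0,"ay":0,"az":0},{"x":0.18,"y":0.1,"z":0,"ax":0,"ay":0,"az":0},{"x":0.18,"y":0.1,"z":0,"ax":0,"ay":0,"az":0},{"x":0.18,"y":0.1,"z":0,"ax":0,"ay":0,"az":0}]'
python3 -m handwheel '[{"x":0.18,"y":0.1,"z":0,"ax":0,"ay":0,"az":0},{"x":0.1,"y":0.07,"z":0,"ax":0,"ay":0,"az":0},{"x":0.055,"y":0.035,"z":0,"ax":0,"ay":0,"az":0},{"x":0,"y":0,"z":0,"ax":0,"ay":0,"az":0},{"x":0,"y":0,"z":-0.1,"ax":0,"ay":0,"az":0},{"x":0,"y":0,"z":-0.05,"ax":0,"ay":0,"az":0},{"x":0,"y":0,"z":0,"ax":0,"ay":0,"az":0},{"x":0,"y":0,"z":0,"ax":0,"ay":0,"az":0}]'
python3 - <<'E'
from bench import arm
from h import *
W=arm.camera_params("wrist");im=arm.get_image("wrist")[:,:,::-1].copy();cv2.imwrite("pics/w12.png",im)
p=arm.read_state()["position"];print(p)
# plate edges on row 190..230: lid colour vs bench
h=cv2.cvtColor(im,cv2.COLOR_BGR2HSV).astype(int)
for r in(200,215,230): print(r,[tuple(h[r,c]) for c in list(range(165,196,5))],[tuple(h[r,c]) for c in range(360,396,5)])
print([tuple(h[r,277]) for r in range(280,320,4)],proj(W,p+[-1,0,20]),proj(W,p+[1,0,20]))
E
```

```text
clock: 27.45
position: [577.0, 126.8, 179.6]
ee_rot: [0.993, -0.116, 0.0, -0.0]
contact_force: [0.2, 0.3, -0.8]
gripper_width: 22.7
grasp_force: 59.1
clock: 28.25
position: [642.9, 166.8, 149.7]
ee_rot: [0.993, -0.116, 0.0, 0.0]
contact_force: [0.0, 0.6, -1.4]
gripper_width: 22.2
grasp_force: 59.1
[643.30784979 167.01567291 150.24457157]
200 [(np.int64(24), np.int64(70), np.int64(131)), (np.int64(24), np.int64(71), np.int64(132)), (np.int64(24), np.int64(71), np.int64(132)), (np.int64(24), np.int64(70), np.int64(135)), (np.int64(24), np.int64(74), np.int64(137)), (np.int64(24), np.int64(74), np.int64(135)), (np.int64(19), np.int64(91), np.int64(131))] [(np.int64(18), np.int64(92), np.int64(122)), (np.int64(24), np.int64(71), np.int64(132)), (np.int64(23), np.int64(71), np.int64(132)), (np.int64(23), np.int64(71), np.int64(132)), (np.int64(24), np.int64(71), np.int64(132)), (np.int64(23), np.int64(70), np.int64(132)), (np.int64(23), np.int64(73), np.int64(133)), (np.int64(22), np.int64(76), np.int64(130))]
215 [(np.int64(24), np.int64(71), np.int64(133)), (np.int64(24), np.int64(72), 
[... 1090 characters left out ...]
int64(129)), (np.int64(23), np.int64(60), np.int64(119)), (np.int64(23), np.int64(61), np.int64(118)), (np.int64(23), np.int64(68), np.int64(123)), (np.int64(23), np.int64(66), np.int64(124))]
[(np.int64(18), np.int64(89), np.int64(126)), (np.int64(18), np.int64(90), np.int64(127)), (np.int64(12), np.int64(125), np.int64(94)), (np.int64(13), np.int64(128), np.int64(96)), (np.int64(13), np.int64(127), np.int64(94)), (np.int64(12), np.int64(127), np.int64(92)), (np.int64(12), np.int64(127), np.int64(92)), (np.int64(13), np.int64(126), np.int64(93)), (np.int64(14), np.int64(113), np.int64(102)), (np.int64(18), np.int64(90), np.int64(125))] [277.30473264 299.45095154] [276.07740536 294.87024637]
```

The large lid is level and centred in the hand, symmetric about column 277 with the knob at row 299. Nudge x by +2 mm and lower.

```bash
python3 -m handwheel '[{"x":0.01,"y":0,"z":-0.04,"ax":0,"ay":0,"az":0},{"x":0,"y":0,"z":-0.05,"ax":0,"ay":0,"az":0},{"x":0,"y":0,"z":-0.04,"ax":0,"ay":0,"az":0},{"x":0,"y":0,"z":-0.03,"ax":0,"ay":0,"az":0},{"x":0,"y":0,"z":-0.02,"ax":0,"ay":0,"az":0},{"x":0,"y":0,"z":-0.01,"ax":0,"ay":0,"az":0},{"x":0,"y":0,"z":0,"ax":0,"ay":0,"az":0},{"x":0,"y":0,"z":0,"ax":0,"ay":0,"az":0}]'
```

```text
clock: 29.1
position: [645.4, 167.3, 111.5]
ee_rot: [0.993, -0.116, 0.0, -0.0]
contact_force: [-0.2, -0.6, -0.7]
gripper_width: 22.6
grasp_force: 59.1
```

Nothing pressed on the way down and the height is as expected. Next I release, rise and look at all three by number.

```bash
python3 -m handwheel '[{"x":0,"y":0,"z":0,"ax":0,"ay":0,"az":0},{"x":0,"y":0,"z":0,"ax":0,"ay":0,"az":0},{"x":0,"y":0,"z":0,"ax":0,"ay":0,"az":0},{"x":0,"y":0,"z":0,"ax":0,"ay":0,"az":0},{"x":0,"y":0,"z":0,"ax":0,"ay":0,"az":0},{"x":0,"y":0,"z":0,"ax":0,"ay":0,"az":0},{"x":0,"y":0,"z":0,"ax":0,"ay":0,"az":0},{"x":0,"y":0,"z":0,"ax":0,"ay":0,"az":0}]' 0.3
python3 -m handwheel '[{"x":0,"y":0,"z":0.05,"ax":0,"ay":0,"az":0},{"x":0,"y":0,"z":0.15,"ax":0,"ay":0,"az":0},{"x":0,"y":0,"z":0.22,"ax":0,"ay":0,"az":0},{"x":0,"y":0,"z":0.22,"ax":0,"ay":0,"az":0},{"x":0,"y":0,"z":0.22,"ax":0,"ay":0,"az":0},{"x":-0.15,"y":-0.03,"z":0.15,"ax":0,"ay":0,"az":0},{"x":-0.15,"y":-0.03,"z":0.05,"ax":0,"ay":0,"az":0},{"x":0,"y":0,"z":0,"ax":0,"ay":0,"az":0}]'
python3 -m handwheel '[{"x":-0.2,"y":0,"z":0,"ax":0,"ay":0,"az":0},{"x":0.2,"y":0,"z":0,"ax":0,"ay":0,"az":0},{"x":0,"y":0,"z":0,"ax":0,"ay":0,"az":0},{"x":0,"y":0,"z":0,"ax":0,"ay":0,"az":0},{"x":0,"y":0,"z":0,"ax":0,"ay":0,"az":0},{"x":0,"y":0,"z":0,"ax":0,"ay":0,"az":0},{"x":0,"y":0,"z":0,"ax":0,"ay":0,"az":0},{"x":0,"y":0,"z":0,"ax":0,"ay":0,"az":0}]'
python3 - <<'E'
from bench import arm
from h import *
W=arm.camera_params("wrist");im=arm.get_image("wrist")[:,:,::-1].copy();cv2.imwrite("pics/w13.png",im)
S=arm.camera_params("side");sd=arm.get_image("side")[:,:,::-1].copy();cv2.imwrite("pics/s13.png",sd)
print(arm.read_state()["position"])
h=cv2.cvtColor(im,cv2.COLOR_BGR2HSV);m=cv2.inRange(h,(14,80,95),(20,110,160))
m=cv2.morphologyEx(m,cv2.MORPH_OPEN,np.ones((3,3)))
def blob(m,c,R):
    roi=np.zeros_like(m);cv2.circle(roi,tuple(int(v) for v in c),R,255,-1);q=m&roi
    n,l,st,ct=cv2.connectedComponentsWithStats(q);i=1+np.argmax(st[1:,4]);hu=cv2.convexHull(cv2.findNonZero((l==i).astype(np.uint8)))
    return cv2.fitEllipse(hu)
for n,x,y,z in(("L",644.5,167,98),("S",622,-40,126)):
    c=proj(W,[x,y,z]);e=blob(m,c,62);print(n,c.round(1),np.round(e[0],1),np.round(e[1],1),onz(W,e[0],z).round(1))
# knob-top dots (dark reddish)
d=cv2.inRange(h,(9,105,70),(15,150,125))
c=proj(W,[644.5,167,130])
n,l,st,ct=cv2.connectedComponentsWithStats(d)
for i in range(1,n):
    if st[i,4]>15 and np.linalg.norm(ct[i]-c)<30: print("dot",st[i,4],ct[i].round(1),c.round(1),onz(W,ct[i],130).round(1))
E
```

```text
clock: 29.9
position: [645.1, 167.2, 111.3]
ee_rot: [0.993, -0.116, -0.0, 0.0]
contact_force: [-0.1, 0.1, 0.2]
gripper_width: 55.4
grasp_force: 0.0
clock: 30.7
position: [583.5, 154.7, 328.5]
ee_rot: [0.993, -0.116, 0.003, -0.002]
contact_force: [0.3, 0.0, 1.0]
gripper_width: 55.5
grasp_force: 0.0
clock: 31.5
position: [585.2, 155.3, 323.5]
ee_rot: [0.993, -0.116, 0.0, -0.0]
contact_force: [0.7, -1.6, 0.8]
gripper_width: 55.8
grasp_force: 0.0
[585.14073895 155.23192821 323.46033688]
L [251.1 115.1] [250.9 115. ] [ 98.2 101.3] [644.7 167.2  98. ]
S [480.3  87.5] [477.8  87.8] [78.8 91.2] [622.2 -37.8 126. ]
dot 396 [252.9 114.8] [248.7 116.9] [645.4 162.9 130. ]
dot 119 [248.1 118.8] [248.7 116.9] [643. 168. 130.]
```

```bash
python3 - <<'E'
from bench import arm
from h import *
S=arm.camera_params("side");a=cv2.imread("pics/side0.png").astype(int);b=cv2.imread("pics/s13.png").astype(int)
for n,P in(("L",[644.7,167.2]),("S",[622,-40]),("M",[644,-222])):
    r0={"L":90,"S":118,"M":88}[n]
    t=proj(S,P+[r0+40]);e=proj(S,P+[r0+52]);print(n,"top seated",t.round(1),"unseated",e.round(1))
    c=int(round(t[0]));print([b[r,c].tolist() for r in range(int(t[1])-12,int(t[1])+7)])
E
```

```text
L top seated [293.5 190.2] unseated [293.5 186.6]
[[67, 107, 141], [67, 107, 141], [68, 107, 141], [67, 107, 141], [67, 107, 141], [67, 106, 140], [66, 106, 140], [67, 107, 140], [66, 106, 140], [68, 108, 142], [75, 116, 153], [87, 133, 175], [102, 154, 194], [114, 170, 207], [109, 164, 198], [93, 141, 173], [82, 126, 155], [80, 123, 151], [80, 123, 151]]
S top seated [306.  210.3] unseated [306.1 206.2]
[[135, 192, 216], [128, 184, 213], [124, 181, 212], [126, 185, 216], [126, 185, 216], [120, 178, 209], [111, 163, 192], [103, 153, 179], [100, 148, 174], [98, 147, 172], [99, 147, 174], [103, 152, 184], [111, 165, 200], [122, 180, 215], [118, 176, 211], [99, 150, 182], [85, 130, 159], [81, 126, 154], [82, 126, 154]]
M top seated [336.9 253. ] unseated [337.3 248.6]
[[164, 223, 229], [166, 224, 230], [167, 224, 230], [167, 224, 230], [166, 223, 229], [165, 222, 228], [164, 220, 226], [164, 220, 225], [162, 219, 225], [156, 214, 222], [139, 194, 215], [113, 165, 199], [105, 157, 197], [118, 175, 211], [121, 178, 213], [105, 159, 192], [88, 135, 165], [81, 124, 152], [80, 123, 151]]
```

All three knob tops sit at the seated height (rows 191, 211 and 254, against 190, 210 and 253 predicted), and the gripper is clear. Handing in.

```bash
python3 -c "
from bench import arm
print(arm.job_done())"
```

```text
the job is handed in; nothing more can be done
None
```

I put all three lids back on their own caddies and handed the job in at about 32 s; camera measurements show each one seated and centred, but no verdict came back.

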